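Hang the repaired headphones on the headphone stand

TASK

The repaired over-ear headphones are propped against the little parts cabinet on the bench. Pick them up and hang them on the empty arm of the T-shaped headphone stand: headband resting on top of the bar and square across it, one ear cup hanging on each side, steady. Set them down gently, and do not disturb the pair already hanging on the other arm or the phone, screwdriver and screw tray on the bench.

Things in the scene. Friction and masses are not known exactly. Their poses are not given: they have to be found in the camera images.
- headphones: Repaired pair: rigid black over-ear headphones, 0.26 kg, 205 mm high, 185 mm ear to ear, standing on both cup rims, leaning 0.62 rad from vertical, headband against the cabinet's top front edge. Origin: middle of the headband's underside at the crown, the spot that rests on the bar. z up through the crown when worn, x ear to ear, y front to back (headband width; along the bar when hung).
- headphones_crown (a point): Middle of the top of the repaired pair's headband, 20 mm above its origin along z. The headband is an arch 30 mm wide (y = -15 to 15 mm) with flat edges; here it is 20 mm thick and straight for x = -14 to 14 mm: the place to grip, across the width. Inside the arch the sides are 155 mm apart. Same axes as headphones.
- headphones_cup (a point): Centre of one ear cup of the repaired pair, at x = 68, z = -145 mm from its origin (the other is at x = -68). The cups are 80 mm discs, lowest point z = -185 mm, from 47 to 91 mm either side of the middle, so the gap between them is 94 mm; the yokes around them reach y = -46 to 46 mm. Nothing bends or folds.
- stand: T-shaped headphone stand, fixed: round dark base (130 mm diameter, 12 mm high), 14 mm post, level aluminium bar 16 mm thick along its y axis, from y = -130 to 130 mm, top of the bar at z = 233 mm, nothing above it. The last 6 mm at each end are rubber caps of 23 mm diameter. Origin: centre of the base's underside. z up.
- stand_arm (a point): Top of the bar in the middle of the empty arm, 70 mm from the post's axis along the stand's +y (the robot's left). The y < 0 arm carries the other pair.
- shop_headphones: Second pair of the same make, size and frame, already hanging loosely on the stand's y < 0 arm, about 75 mm from the post. To be left as it is.
- cabinet: Small-parts drawer cabinet, grey, fixed to the bench: 260 mm (x) by 140 mm (y) by 120 mm high. Origin: centre of its underside. Its front, with three rows of clear drawers, faces its -y, towards the stand. The repaired headphones lean on its top front edge, so their crown hangs about 35 mm over the top.
- phone: Opened phone lying on the mat, 150 by 73 by 9 mm, loose. Origin: centre of its underside, x along its length. Bystander.
- screwdriver: Screwdriver of 150 mm lying on the bench, loose. Origin near its middle, x along it, handle to -x. Bystander.
- screw_tray: Clear open tray with screws, 95 by 70 by 32 mm, loose. Origin: centre of its underside. Bystander.

How it is judged:
At the end, for the whole second after the job is handed in: Headphones at rest on the stand's empty arm, let go: crown underside on the bar (20 mm across, 10 mm in height), 20 to 112 mm from the post's axis, upright within 14 deg, square within 20 deg, under 30 mm/s and 0.3 rad/s, carried by the stand; the other pair within 30 mm of its place (x of headphones in the frame of stand between -0.02 and 0.02 m and y of headphones in the frame of stand between 0.02 and 0.112 m and z of headphones in the frame of stand between 0.223 and 0.243 m and angle between headphones's own z axis and vertical below 0.25 rad and angle between the y axis of headphones and the y axis of stand, either way round below 0.35 rad and contact force between headphones and stand above 0.8 N and linear speed of headphones below 0.03 m/s and angular speed of headphones below 0.3 rad/s and distance of shop_headphones from where it was at the start of the episode below 0.03 m); the robot touches nothing.
It fails at once if the pair already on the stand is pushed along or off (more than 30 mm) (distance of shop_headphones from where it was at the start of the episode above 0.03 m).
It fails at once if the phone, screwdriver or screw tray is shifted by more than 30 mm (distance of any of phone, screwdriver, screw_tray from where it was at the start of the episode above 0.03 m).
It fails at once if the headphones are dropped or flung onto the arm (faster than 0.6 m/s within 60 mm of the middle of the empty arm) (distance between headphones and stand_arm below 0.06 m and linear speed of headphones above 0.6 m/s).
It fails at once if the headphones are rammed against the stand (more than 60 N) (contact force between headphones and stand above 60 N).
It also fails if it takes over 45 s, if anything falls off the work surface, if the arm or the gripper's body presses on something with over 40 N, if the wrist force passes 120 N, or if a joint passes its speed limit or range.

ROBOT

A 6-joint arm with a two-finger parallel gripper is mounted at the origin on the work surface. World frame = base frame: x ahead of the robot, y to its left, z up, the work surface at z = 0. Lengths are in m, angles in rad, forces in N, time in s.
With the tool pointing down it reaches from about 0.25 to 0.775 m from the base axis. Payload 4 kg.
Tool frame: the origin (TCP) lies on the centre line of the jaws, within the pads' length; the fingertips stand robot.tcp_to_tips ahead of it and the grasp point (between the pads) is the TCP (robot.tcp_to_tips is the distance from the TCP to the fingertips, in m); z points along the fingers, y is the line along which they close (so a half turn about z gives the same grasp; the last joint's range is limited). The gripper opens to 85 mm and grips with 20 to 120 N. Pads are 22 mm wide; open, the fingers measure 114 mm over their backs; the gripper's body (76 mm by 85 mm) begins 54 mm behind the grasp point. The pads swing forward as they close: fully open they stand 13 mm farther back than shut.
Start: joints at [-1.27, 0.087, 1.371, -0, 1.684, -0.103], TCP at [0.216, -0.506, 0.25] pointing down, gripper open.
Joint ranges: [-3.1, 3.1], [-0.76, 2.03], [0.27, 2.55], [-1.08, 4.22], [0.17, 2.65], [-2.57, 2.57]. Speed limits (rad/s): [2.79, 2.79, 3.14, 3.14, 3.14, 3.14].

INTERFACE

Orientations are given as a rotation vector (axis times angle).
In Python, from cell import robot gives the robot as it stands.
- The arm moves only by the tool servo_tool, never from a script. Its argument "rows" is text: rows parted by semicolons, each of 6 numbers parted by spaces: the shift along the tool's x, y, z normalised to -1 to 1, where 1 is 0.06 m, then the turn, a rotation vector about the tool's x, y, z normalised to -1 to 1, where 1 is 0.15 rad. A call has exactly 8 rows; each row shifts and turns the commanded pose from where the row before left it, along the tool's axes as they then stand; what a row does not reach is not made up. A row lasts 1/8 s, in which the tool goes at most 62.5 mm and 10.7 degrees, less where a joint would pass 70% of its speed; a pose out of reach is approached as far as the arm can. A call with a number of a shift or a turn outside -1 to 1 is refused whole. A call with a gripper value outside its range is refused whole. "gripper" is the opening, from -1 (shut) to 1 (fully open), set as the call begins (left out, the last holds). The fingers move at their own pace and stop on an object; "grip_force" is the grip in N (left out, the last holds). Time passes only in rows, so rows that do not move let the fingers close, or fill a call up. It gives the time, the measured TCP pose, the force, the opening and the grip force at its end, in the units of the state.
- robot.state(): the state, without advancing time (a new reading comes with each control period).
- robot.camera(name): name is "scene" or "top"; returns a dict with "pixels" (480x640x3 uint8, red, green, blue), "intrinsics" (3x3 intrinsics, pixels), "xyz" and "rotation" of the camera in the world. Camera axes: x right, y up, looking along -z (the intrinsics and any distortion apply to the point x, -y, -z); pixel columns grow to the right and rows downward; lengths in m; the calibration is good to about 2 mm. A picture is of the moment at which its call begins. There is no depth.
- robot.finish_job(): hands the job in; it is judged then, once.
The state is a dict: "time": time; "joints": joint angles; "qvel": joint speeds; "tau": joint torques, N m; "eef_pos": TCP position; "eef_rot": TCP orientation; "force": force on the tool from outside, world axes, zero at the start; "torque": the same for the moment, N m; "finger_gap": opening from 0.0 (shut) to 1.0 (fully open); "grip_force": force on a finger pad.
Only numpy, scipy, OpenCV 4.12 (cv2) and the standard library are available. Lean on these libraries where they do the work, as an engineer would, in place of code of your own. Each camera call takes 0.05 s, during which the arm holds its last target. There are 200 camera calls.

## Working session

There is one attempt and no reset: what is moved stays moved. The work goes in short steps, Python scripts to look and compute and a tool call to move; the robot and the scene stay as the last step left them, time stands still between calls to the robot, and variables do not carry over. Pictures are saved under pics/ and viewed, at most 10 in all, crops included, and the job is handed in when it is done.

Besides the shell and the picture viewer there is one more tool, called after ">>>" by a JSON object that holds its "op" and its "data", one argument or row to a line. servo_tool: Moves the arm, as the interface text tells. Scaled input: -1 to 1 covers 0.06 m each way for a shift and 0.15 rad each way for a turn. Its arguments: {"type":"object","properties":{"rows":{"type":"string"},"gripper":{"type":"number"},"grip_force":{"type":"number"}},"required":["rows"]}

```bash
mkdir -p pics; cat > h.py <<'E'
import numpy as np, cv2
from cell import robot
def snap(n,f):
    c=robot.camera(n); cv2.imwrite(f'pics/{f}.png',c['pixels'][:,:,::-1]); np.savez(f'pics/{f}.npz',K=c['intrinsics'],p=c['xyz'],R=c['rotation']); return c
def ld(f):
    d=np.load(f'pics/{f}.npz'); return d['K'],d['p'],d['R']
def ray(f,uv):
    K,p,R=ld(f); d=np.linalg.inv(K)@[uv[0],uv[1],1]; d=R@(d*[1,-1,-1]); return p,d/np.linalg.norm(d)
def plane(f,uv,z):
    p,d=ray(f,uv); return p+d*(z-p[2])/d[2]
def tri(f,a,g,b):
    p,d=ray(f,a);q,e=ray(g,b)
    s=np.linalg.lstsq(np.c_[d,-e],q-p,rcond=None)[0]; A=p+s[0]*d;B=q+s[1]*e
    return (A+B)/2,np.linalg.norm(A-B)
def proj(f,X):
    K,p,R=ld(f); c=(R.T@(np.array(X)-p))*[1,-1,-1]; u=K@c; return u[:2]/u[2]
E
python3 -c "
from h import *
for n in('scene','top'):
  c=snap(n,n+'0'); print(n,c['intrinsics'],c['xyz'],c['rotation'],[k for k in c])
print(robot.state(), robot.tcp_to_tips)"
```

```text
scene [[508.62413028   0.         311.44657784]
 [  0.         508.62413028 235.58619655]
 [  0.           0.           1.        ]] [1.01513451 0.4061042  0.8683256 ] [0.33323685 0.70027751 2.11436844] ['pixels', 'intrinsics', 'xyz', 'rotation']
top [[511.64626923   0.         318.41738689]
 [  0.         511.64626923 240.57078198]
 [  0.           0.           1.        ]] [0.49753861 0.05591797 1.14416844] [ 0.06165129 -0.05903898 -1.54808442] ['pixels', 'intrinsics', 'xyz', 'rotation']
{'time': 0.1, 'joints': array([-1.27011060e+00,  8.78930211e-02,  1.37209739e+00,  2.14089698e-05,
        1.68363584e+00, -1.03079895e-01]), 'qvel': array([-0.00011937, -0.00129994, -0.005493  ,  0.00089511, -0.00092031,
       -0.00203878]), 'tau': array([ 2.31189129e-03, -3.53015828e+01, -3.14217889e+01, -1.24464045e-04,
        7.93647225e-03, -8.12645482e-06]), 'eef_pos': array([ 0.21597438, -0.50536935,  0.24925254]), 'eef_rot': array([-3.07580396e+00, -6.29531589e-01,  2.81662664e-04]), 'force': array([-0.48760448,  0.60483923,  0.25965702]), 'torque': array([-0.01417668,  0.01442575, -0.01497936]), 'grip_force': 0.0, 'finger_gap': 0.9999813694821602} 0.019
```

View pics/scene0.png

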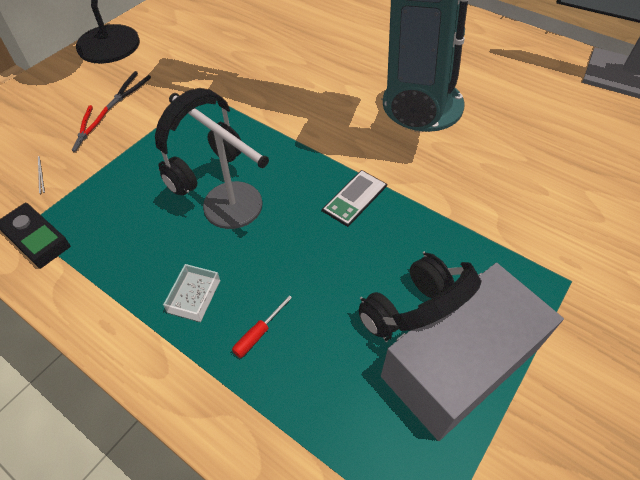

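View pics/top0.png

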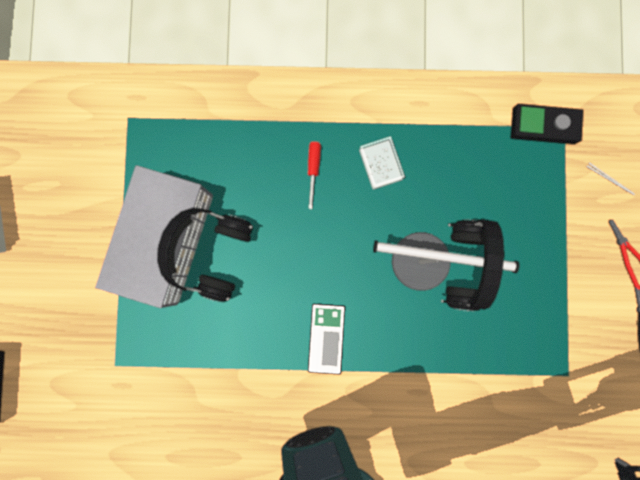

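The scene view shows the stand bar's ends at (262,161) and (176,99), and the leaning pair at about (430,295). The top view shows the bar ends at (376,246) and (517,267), the crown at about (168,250), and the cups at (235,229) and (216,290). `rotation` is a rotation vector, so I'll convert it and measure.

```bash
sed -i "s/return d\['K'\],d\['p'\],d\['R'\]/return d['K'],d['p'],cv2.Rodrigues(d['R'])[0]/" h.py
python3 - <<'E'
from h import *
np.set_printoptions(precision=4,suppress=True)
print('bar ends',tri('top0',(376,246),'scene0',(262,161)),tri('top0',(517,267),'scene0',(176,99)))
im=cv2.imread('pics/top0.png'); hsv=cv2.cvtColor(im,cv2.COLOR_BGR2HSV)
# bar: bright, unsaturated
m=((hsv[...,1]<40)&(hsv[...,2]>150)).astype(np.uint8); m[:235]=0;m[280:]=0;m[:,:370]=0;m[:,530:]=0
n,l,s,c=cv2.connectedComponentsWithStats(m); k=1+np.argmax(s[1:,4]); print(s[k])
ys,xs=np.where(m>0); f=np.polyfit(xs,ys,1)
a,b=[plane('top0',(u,np.polyval(f,u)),.233) for u in (380,515)]; print('bar line',a,b,'yaw of +y',np.arctan2(*(a-b)[1::-1]))
# base centre
g=((hsv[...,1]<60)&(hsv[...,2]>60)&(hsv[...,2]<130)).astype(np.uint8); g[:220]=0;g[300:]=0;g[:,:385]=0;g[:,450:]=0
(c0,r)=cv2.minEnclosingCircle(np.argwhere(g)[:,::-1].astype(np.float32)); P=plane('top0',c0,.012);print('base',c0,r,P)
# headphones black mask
k=(im.max(2)<60).astype(np.uint8); roi=np.zeros_like(k); roi[195:310,150:265]=1; k*=roi
cv2.imwrite('pics/crop.png',np.vstack([np.hstack([cv2.resize(im[185:315,90:270],(540,390),interpolation=2)]),]))
cv2.imwrite('pics/mask.png',cv2.resize(k[185:315,90:270]*255,(540,390)))
ys,xs=np.where(k>0);print(xs.min(),xs.max(),ys.min(),ys.max(),k.sum())
for uv in [(135,167),(97,287),(212,187),(165,306)]: print('cab',uv,plane('top0',uv,.12))
E
```

```text
bar ends (array([ 0.5619, -0.0468,  0.2259]), np.float64(0.0032521653245391508)) (array([ 0.5282, -0.2995,  0.2217]), np.float64(0.00192666580919003))
[377 243 107  23 958]
bar line [ 0.559  -0.0519  0.233 ] [ 0.5293 -0.2924  0.233 ] yaw of +y 1.4479325954202105
base (416.5666809082031, 259.0333251953125) 33.63423538208008 [ 0.5487 -0.1593  0.012 ]
158 252 208 300 2556
cab (135, 167) [0.7183 0.4342 0.12  ]
cab (97, 287) [0.4741 0.498  0.12  ]
cab (212, 187) [0.6806 0.2763 0.12  ]
cab (165, 306) [0.4395 0.3606 0.12  ]
```

View pics/crop.png

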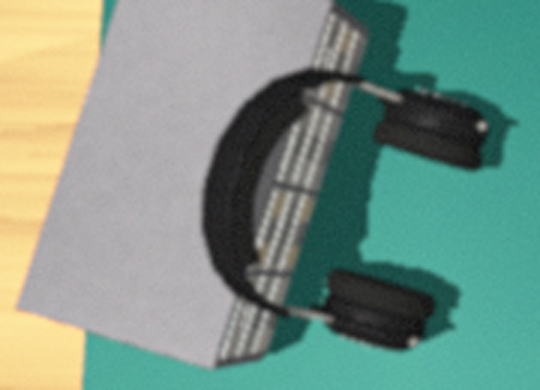

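The crop shows the leaning pair with cup centres at about crop (432,131) and (381,308), and the cabinet's top front edge running from (333,0) to (215,367). I'll build the pose from the cup midpoint, the cabinet yaw and the known lean, then check it against both views.

```bash
python3 - <<'E'
from h import *
np.set_printoptions(precision=4,suppress=True)
full=lambda c:(90+c[0]/3,185+c[1]/3)
A=plane('top0',full((432,131)),.04);B=plane('top0',full((381,308)),.04)
M=(A+B)/2;d=A-B;print('cups',A,B,np.linalg.norm(d),'(136)','yaw',np.arctan2(d[1],d[0]))
e=plane('top0',full((333,0)),.12)-plane('top0',full((215,367)),.12);print('cab yaw',np.arctan2(e[1],e[0]),np.linalg.norm(e),plane('top0',full((215,367)),.12))
yaw=-.26;x=np.array([np.cos(yaw),np.sin(yaw),0]);cy=np.array([-np.sin(yaw),np.cos(yaw),0]);Z=np.array([0,0,1])
z=np.sin(.62)*cy+np.cos(.62)*Z; y=np.cross(z,x); O=M+.145*z
print('O',O,'z',z,'y',y)
np.savez('pose.npz',O=O,x=x,y=y,z=z)
out=[]
for f,(u,v) in (('top0',(90,185)),('scene0',(340,240))):
    im=cv2.imread(f'pics/{f}.png')[v:v+130,u:u+180]; im=cv2.resize(im,None,fx=4,fy=4,interpolation=2)[:520,:720]
    for p,col in [((a,b,c),(0,255,255) if c else (0,0,255)) for a in(-.014,.014) for b in(-.015,.015) for c in (0,.02)]+[((s*q,0,-.145),(255,255,0)) for s in(-1,1) for q in (.047,.091)]+[((s*.068,.0,-.105),(255,0,255)) for s in(-1,1)]:
        q=(proj(f,O+p[0]*x+p[1]*y+p[2]*z)-[u,v]+.5)*4
        cv2.circle(im,tuple(int(i) for i in q),3,col,-1)
    out.append(im)
cv2.imwrite('pics/ov.png',cv2.resize(np.vstack(out),None,fx=.57,fy=.57,interpolation=3))
E
```

```text
cups [0.6047 0.2423 0.04  ] [0.4765 0.2744 0.04  ] 0.13212859039442426 (136) yaw -0.24562230101693366
cab yaw -0.26980617692897385 0.25684354970123613 [0.4367 0.3671 0.12  ]
O [0.5622 0.3398 0.158 ] z [0.1494 0.5615 0.8139] y [ 0.2092  0.7865 -0.581 ]
```

View pics/ov.png

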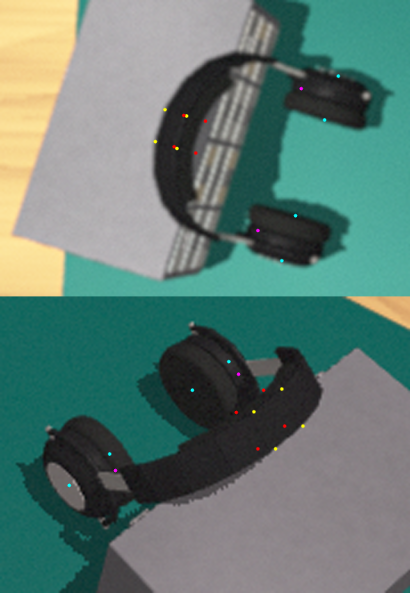

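The overlay's cup points fit within a few pixels. The crown points sit about 8 mm off toward +x and up in the scene view, so I'll look at the scene crop closely.

```bash
python3 - <<'E'
from h import *
o=[]
for f,(u,v) in (('top0',(140,195)),('scene0',(350,240))):
    im=cv2.imread(f'pics/{f}.png')[v:v+110,u:u+140].astype(float); im=255*(np.clip(im,0,160)/160)**.5
    im=cv2.resize(im.astype(np.uint8),None,fx=5,fy=5,interpolation=2)
    for i in range(0,140,20): cv2.putText(im,str(u+i),(i*5,10),0,.4,(255,255,255));cv2.line(im,(i*5,0),(i*5,550),(90,90,90),1)
    for i in range(0,110,20): cv2.putText(im,str(v+i),(0,i*5),0,.4,(255,255,255));cv2.line(im,(0,i*5),(700,i*5),(90,90,90),1)
    cv2.imwrite(f'pics/z_{f}.png',im)
E
```

```text
(no output)
```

View pics/z_top0.png

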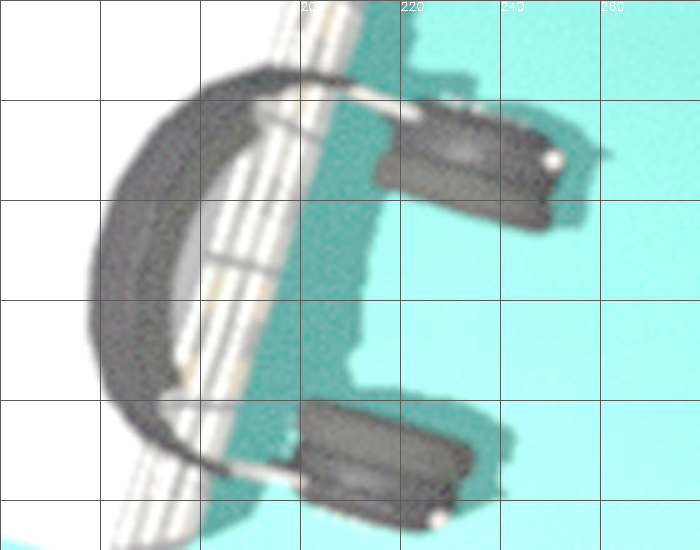

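View pics/z_scene0.png

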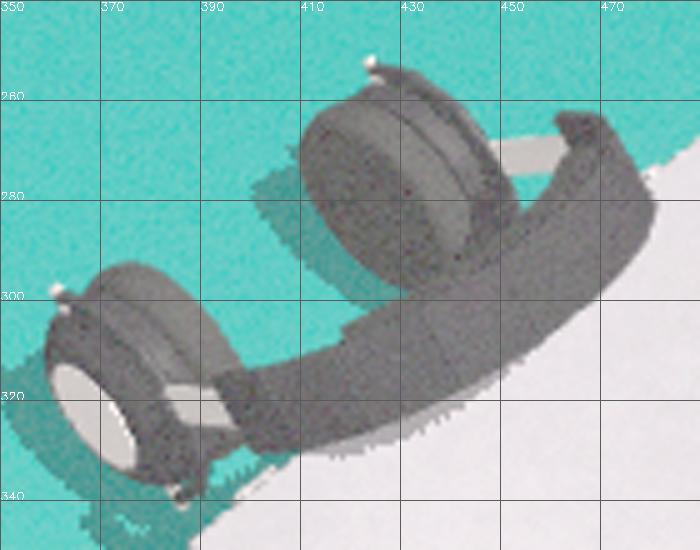

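The magnified views confirm it. In the top view the outer crown tangent sits at about (160,239), against a predicted (160,240). In the scene view the predicted edge points lie on the band edge within about 2 px at (461,306). The pose is good to a few mm, so I'll plan the approach.

```bash
cat > plan.py <<'E'
from h import *
from scipy.spatial.transform import Rotation as Ro, Slerp
np.set_printoptions(precision=4,suppress=True)
P=np.load('pose.npz')
def cur():
    s=robot.state(); return s['eef_pos'],Ro.from_rotvec(s['eef_rot']),s
def rows(p1,R1,n,p0=None,R0=None):
    if p0 is None: p0,R0,_=cur()
    sl=Slerp([0,1],Ro.concatenate([R0,R1])); out=[];q,A=np.array(p0),R0
    for i in range(1,n+1):
        pt=p0+(p1-p0)*i/n; Rt=sl(i/n)
        d=np.round(A.inv().apply(pt-q)/.06,2); w=np.round((A.inv()*Rt).as_rotvec()/.15,2)
        out.append(np.r_[d,w]); q=q+A.apply(d*.06); A=A*Ro.from_rotvec(w*.15)
    m=np.abs(out).max(); txt=[' '.join(f'{v:g}' for v in r) for r in out]
    for i in range(0,n,8): print('; '.join(txt[i:i+8]))
    print('max',m,'end',q,'err',(R1.inv()*A).magnitude()); return q,A
Rg={s:Ro.from_matrix(np.c_[s*np.cross(P['y'],-P['z']),s*P['y'],-P['z']]) for s in(1,-1)}
E
python3 - <<'E'
from plan import *
p,R,s=cur(); print('tool axes\n',R.as_matrix())
for k in (1,-1): print(k,(R.inv()*Rg[k]).as_rotvec(),Rg[k].as_matrix())
G=P['O']+.023*P['z']; pre=G+.1*P['z']; print('grasp',G,'pre',pre)
a=np.array([.24,-.46,.40]); q,A=rows(a,R,8)
b=np.array([.5,.30,.40]); rows(b,R,16,q,A)
E
```

```text
tool axes
 [[ 0.9196  0.3929 -0.0006]
 [ 0.3929 -0.9196  0.0019]
 [ 0.0002 -0.002  -1.    ]]
1 [ 0.2619 -0.7641 -2.3769] [[-0.9664  0.2092 -0.1494]
 [ 0.2571  0.7865 -0.5615]
 [ 0.     -0.581  -0.8139]]
-1 [-0.5988 -0.2053  0.6423] [[ 0.9664 -0.2092 -0.1494]
 [-0.2571 -0.7865 -0.5615]
 [-0.      0.581  -0.8139]]
grasp [0.5657 0.3527 0.1767] pre [0.5806 0.4088 0.2581]
0.08 -0.07 -0.31 0 0 -0; 0.09 -0.07 -0.32 0 0 0; 0.08 -0.06 -0.31 0 0 0; 0.08 -0.07 -0.32 0 0 0; 0.09 -0.07 -0.31 0 0 0; 0.08 -0.07 -0.31 0 0 0; 0.08 -0.07 -0.32 0 0 0; 0.09 -0.06 -0.31 0 0 0
max 0.32 end [ 0.2403 -0.4601  0.3999] err 5.463198994896624e-20
0.56 -0.62 0 0 0 0; 0.56 -0.62 0 0 0 0; 0.56 -0.63 0 0 0 0; 0.56 -0.62 0.01 0 0 0; 0.56 -0.62 -0 0 -0 0; 0.56 -0.62 -0 0 -0 0; 0.56 -0.62 -0 0 -0 0; 0.56 -0.62 0 0 -0 0
0.56 -0.63 0 0 -0 0; 0.56 -0.62 0 0 -0 0; 0.56 -0.62 0 0 -0 0; 0.56 -0.62 0.01 0 -0 0; 0.56 -0.62 -0 0 -0 0; 0.56 -0.63 -0 0 -0 0; 0.56 -0.62 -0 0 -0 0; 0.56 -0.62 0 0 -0 0
max 0.63 end [0.5001 0.3001 0.4001] err 5.463198994896624e-20
```

```bash
cat >> plan.py <<'E'
def down(yaw): return Ro.from_euler('z',yaw)*Ro.from_euler('x',np.pi)
E
python3 - <<'E'
from plan import *
p,R,s=cur(); a=np.array([.24,-.44,.40])
q,A=rows(a,down(.403+.9),8)
rows(np.array([.52,.32,.40]),down(np.pi-.26),16,q,A)
E
```

```text
0.1 -0.11 -0.31 -0 -0 -0.75; 0.11 -0.09 -0.32 -0 -0 -0.75; 0.12 -0.08 -0.31 -0 -0 -0.75; 0.13 -0.07 -0.32 -0.01 -0 -0.75; 0.14 -0.05 -0.31 0 -0.01 -0.75; 0.14 -0.04 -0.31 0 0 -0.75; 0.14 -0.02 -0.32 -0 0 -0.75; 0.14 -0 -0.31 -0 0 -0.74
max 0.75 end [ 0.24   -0.4403  0.3999] err 0.0008947070798780058
0.84 0.07 -0 -0 0 -0.66; 0.83 0.15 -0 -0 0 -0.66; 0.81 0.24 -0 -0 -0 -0.65; 0.78 0.31 -0 -0 -0 -0.66; 0.75 0.39 -0 -0 -0 -0.66; 0.71 0.46 -0 -0 -0 -0.66; 0.66 0.53 -0 -0 -0 -0.66; 0.6 0.59 -0 -0 -0 -0.65
0.54 0.65 -0 -0 -0 -0.66; 0.48 0.7 -0 -0 -0 -0.66; 0.4 0.74 -0 -0 -0 -0.66; 0.33 0.78 -0.01 -0 -0 -0.66; 0.25 0.8 0 -0 -0 -0.65; 0.17 0.83 0 -0 -0 -0.66; 0.09 0.84 0 -0 -0 -0.66; 0.01 0.84 0 -0 -0 -0.66
max 0.84 end [0.5198 0.32   0.4002] err 0.0005425841852430706
```

>>> {"op": "servo_tool", "data": {
  "rows": "0.1 -0.11 -0.31 0 0 -0.75; 0.11 -0.09 -0.32 0 0 -0.75; 0.12 -0.08 -0.31 0 0 -0.75; 0.13 -0.07 -0.32 0 0 -0.75; 0.14 -0.05 -0.31 0 0 -0.75; 0.14 -0.04 -0.31 0 0 -0.75; 0.14 -0.02 -0.32 0 0 -0.75; 0.14 0 -0.31 0 0 -0.74",
  "gripper": 0.2
}}

```text
time: 1.1
eef_pos: [0.2401, -0.4402, 0.401]
eef_rot: [-2.494, -1.908, -0.0]
force: [-0.0, 0.5, 0.2]
finger_gap: 0.599
grip_force: 0.0
```

>>> {"op": "servo_tool", "data": {
  "rows": "0.84 0.07 0 0 0 -0.66; 0.83 0.15 0 0 0 -0.66; 0.81 0.24 0 0 0 -0.65; 0.78 0.31 0 0 0 -0.66; 0.75 0.39 0 0 0 -0.66; 0.71 0.46 0 0 0 -0.66; 0.66 0.53 0 0 0 -0.66; 0.6 0.59 0 0 0 -0.65"
}}

```text
time: 2.1
eef_pos: [0.38, -0.0588, 0.4005]
eef_rot: [-1.571, -2.721, 0.0]
force: [0.9, -0.4, 0.2]
finger_gap: 0.6
grip_force: 0.0
```

>>> {"op": "servo_tool", "data": {
  "rows": "0.54 0.65 0 0 0 -0.66; 0.48 0.7 0 0 0 -0.66; 0.4 0.74 0 0 0 -0.66; 0.33 0.78 -0.01 0 0 -0.66; 0.25 0.8 0 0 0 -0.65; 0.17 0.83 0 0 0 -0.66; 0.09 0.84 0 0 0 -0.66; 0.01 0.84 0 0 0 -0.66"
}}

```text
time: 3.1
eef_pos: [0.5201, 0.3214, 0.4007]
eef_rot: [-0.402, -3.115, 0.001]
force: [0.8, -0.0, -0.5]
finger_gap: 0.6
grip_force: 0.0
```

```bash
python3 - <<'E'
from plan import *
p,R,s=cur(); print(p,s['joints'],s['finger_gap'],s['time'],s['force'])
O=P['O']; z=P['z']
q,A=rows(O+.12*z,Rg[1],8)
rows(O+.023*z,Rg[1],8,q,A)
E
```

```text
[0.5201 0.3214 0.4007] [ 0.4609  0.2555  0.8798 -0.0003  2.0073 -0.8537] 0.5999439584049538 3.1 [ 0.8152 -0.0294 -0.4715]
-0.08 0.2 0.3 0.52 0 0; -0.07 0.23 0.29 0.51 0 0.01; -0.08 0.25 0.26 0.52 0 -0; -0.07 0.27 0.25 0.51 0 0; -0.08 0.29 0.22 0.52 0 0; -0.07 0.3 0.21 0.52 0 0.01; -0.08 0.32 0.18 0.51 0 0; -0.07 0.33 0.15 0.52 0 0
max 0.52 end [0.5799 0.4071 0.2556] err 0.0008768587647444705
-0 0 0.2 -0 0 0; -0 0 0.2 -0 0 0; -0 0 0.21 -0 0 0; -0 0 0.2 -0 0 0; -0 0 0.2 -0 0 0; -0 0 0.2 -0 0 0; -0 0 0.2 -0 0 0; -0 0 0.2 -0 0 0
max 0.21 end [0.5655 0.3528 0.177 ] err 0.0008768587647444705
```

>>> {"op": "servo_tool", "data": {
  "rows": "-0.08 0.2 0.3 0.52 0 0; -0.07 0.23 0.29 0.51 0 0.01; -0.08 0.25 0.26 0.52 0 0; -0.07 0.27 0.25 0.51 0 0; -0.08 0.29 0.22 0.52 0 0; -0.07 0.3 0.21 0.52 0 0.01; -0.08 0.32 0.18 0.51 0 0; -0.07 0.33 0.15 0.52 0 0"
}}

```text
time: 4.1
eef_pos: [0.5802, 0.4057, 0.2551]
eef_rot: [-0.382, -2.891, 0.931]
force: [-0.2, -0.2, -0.3]
finger_gap: 0.602
grip_force: 0.0
```

```bash
python3 - <<'E'
from plan import *
p,R,s=cur(); print(p,s['joints'],(R.inv()*Rg[1]).magnitude())
rows(P['O']+.023*P['z'],Rg[1],8)
f=[]
for n,(u,v) in (('top',(90,170)),('scene',(340,180))):
    snap(n,n+'1'); im=cv2.imread(f'pics/{n}1.png')[v:v+170,u:u+200]; f.append(cv2.resize(im,(400,340),interpolation=2))
cv2.imwrite('pics/v1.png',np.hstack(f))
E
```

```text
[0.5802 0.4057 0.2551] [ 0.6787  0.8747  0.3736 -0.5055  2.3527 -0.906 ] 0.003883156509631391
0 0 0.2 -0 -0 -0; 0 0 0.2 -0 -0 -0; 0 0.01 0.2 -0.01 -0 -0.01; 0 -0 0.2 0 -0 0; 0 0 0.2 -0 -0.01 0; 0 0 0.2 -0 0 -0; 0.01 0 0.2 -0.01 0 -0; -0 0.01 0.19 0 0 -0
max 0.2 end [0.5655 0.3531 0.1768] err 0.0006829637952949035
```

View pics/v1.png

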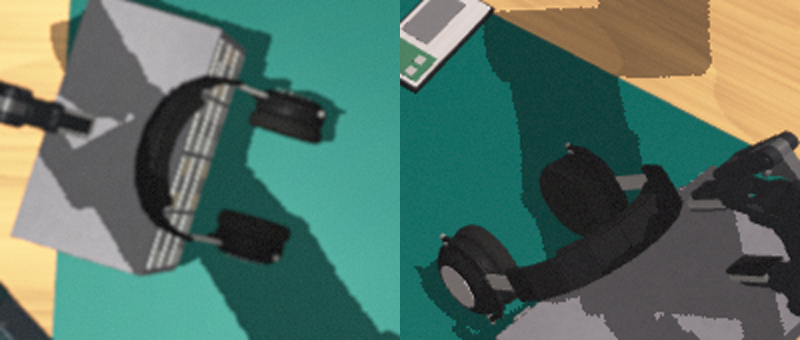

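The picture shows the fingers at about (705,205) and (740,270) in the right half, straddling the band's two edges. In the left half the finger axis heads for the crown at about (145,145). I'll advance.

>>> {"op": "servo_tool", "data": {
  "rows": "0 0 0.2 0 0 0; 0 0 0.2 0 0 0; 0 0 0.2 0 0 0; 0 0 0.2 0 0 0; 0 0 0.2 0 0 0; 0 0 0.2 0 0 0; 0 0 0.2 0 0 0; 0 0.01 0.19 0 0 0"
}}

```text
time: 5.2
eef_pos: [0.5657, 0.3515, 0.18]
eef_rot: [-0.385, -2.896, 0.923]
force: [0.3, 0.2, -0.1]
finger_gap: 0.602
grip_force: 0.0
```

>>> {"op": "servo_tool", "data": {
  "rows": "0 0 0 0 0 0; 0 0 0 0 0 0; 0 0 0 0 0 0; 0 0 0 0 0 0; 0 0 0 0 0 0; 0 0 0 0 0 0; 0 0 0 0 0 0; 0 0 0 0 0 0",
  "gripper": -1,
  "grip_force": 40
}}

```text
time: 6.2
eef_pos: [0.5659, 0.3525, 0.1789]
eef_rot: [-0.383, -2.895, 0.926]
force: [-0.1, 1.2, 2.0]
finger_gap: 0.336
grip_force: 43.8
```

Gripped: 28.6 mm opening and 44 N. Next is the lift, then the upright turn.

```bash
python3 - <<'E'
from plan import *
p,R,s=cur(); print('offset',P['z']@(p-P['O']))
q,A=rows(p+[-.01,-.03,.13],R,8)
q,A=rows(np.array([.573,.09,.33]),down(np.pi-.13),16,q,A)
E
```

```text
offset 0.024643356085847862
0 -0.21 -0.18 0 0 0; 0.01 -0.21 -0.18 0 0 0; 0 -0.21 -0.19 0 0 0; 0 -0.21 -0.18 0 0 0; 0.01 -0.21 -0.18 0 0 0; 0 -0.21 -0.18 0 0 0; 0 -0.21 -0.19 0 0 0; 0.01 -0.22 -0.18 0 0 0
max 0.22 end [0.5557 0.3223 0.3091] err 0.0
-0.08 -0.2 0.12 -0.26 -0.02 -0.05; -0.08 -0.2 0.1 -0.26 -0.01 -0.06; -0.07 -0.21 0.1 -0.25 -0.02 -0.05; -0.08 -0.21 0.09 -0.26 -0.02 -0.05; -0.07 -0.22 0.09 -0.26 -0.01 -0.06; -0.07 -0.22 0.07 -0.26 -0.02 -0.05; -0.07 -0.23 0.07 -0.25 -0.02 -0.06; -0.07 -0.22 0.06 -0.26 -0.01 -0.05
-0.06 -0.23 0.05 -0.26 -0.02 -0.05; -0.06 -0.23 0.04 -0.26 -0.02 -0.06; -0.07 -0.24 0.03 -0.25 -0.01 -0.05; -0.05 -0.23 0.02 -0.26 -0.02 -0.05; -0.06 -0.24 0.02 -0.26 -0.02 -0.06; -0.06 -0.24 0 -0.26 -0.01 -0.05; -0.05 -0.24 0 -0.25 -0.02 -0.05; -0.05 -0.23 -0.01 -0.26 -0.01 -0.06
max 0.26 end [0.573  0.0902 0.3299] err 0.0008516762997977155
```

>>> {"op": "servo_tool", "data": {
  "rows": "0 -0.21 -0.18 0 0 0; 0 -0.21 -0.18 0 0 0; 0 -0.21 -0.19 0 0 0; 0 -0.21 -0.18 0 0 0; 0.01 -0.21 -0.18 0 0 0; 0 -0.21 -0.18 0 0 0; 0 -0.21 -0.19 0 0 0; 0.01 -0.22 -0.18 0 0 0",
  "grip_force": 60
}}

```text
time: 7.2
eef_pos: [0.5562, 0.3218, 0.3097]
eef_rot: [-0.383, -2.894, 0.926]
force: [-0.3, -0.3, -3.2]
finger_gap: 0.332
grip_force: 61.7
```

>>> {"op": "servo_tool", "data": {
  "rows": "-0.08 -0.2 0.12 -0.26 -0.02 -0.05; -0.08 -0.2 0.1 -0.26 -0.01 -0.06; -0.07 -0.21 0.1 -0.25 -0.02 -0.05; -0.08 -0.21 0.09 -0.26 -0.02 -0.05; -0.07 -0.22 0.09 -0.26 -0.01 -0.06; -0.07 -0.22 0.07 -0.26 -0.02 -0.05; -0.07 -0.23 0.07 -0.25 -0.02 -0.06; -0.07 -0.22 0.06 -0.26 -0.01 -0.05"
}}

```text
time: 8.2
eef_pos: [0.5651, 0.205, 0.3193]
eef_rot: [-0.297, -3.051, 0.472]
force: [1.0, -0.5, -4.1]
finger_gap: 0.332
grip_force: 61.6
```

>>> {"op": "servo_tool", "data": {
  "rows": "-0.06 -0.23 0.05 -0.26 -0.02 -0.05; -0.06 -0.23 0.04 -0.26 -0.02 -0.06; -0.07 -0.24 0.03 -0.25 -0.01 -0.05; -0.05 -0.23 0.02 -0.26 -0.02 -0.05; -0.06 -0.24 0.02 -0.26 -0.02 -0.06; -0.06 -0.24 0 -0.26 -0.01 -0.05; -0.05 -0.24 0 -0.25 -0.02 -0.05; -0.05 -0.23 -0.01 -0.26 -0.01 -0.06"
}}

```text
time: 9.2
eef_pos: [0.5733, 0.0886, 0.3297]
eef_rot: [-0.204, -3.134, -0.001]
force: [-0.6, 1.1, -3.2]
finger_gap: 0.33
grip_force: 61.6
```

```bash
python3 - <<'E'
from plan import *
p,R,s=cur(); print(p,R.as_matrix(),s['joints'],s['finger_gap'],s['force'])
f=[]
for n,(u,v,w,h) in (('top',(230,170,300,150)),('scene',(130,70,300,220))):
    snap(n,n+'2'); im=cv2.imread(f'pics/{n}2.png')[v:v+h,u:u+w]; f.append(cv2.resize(im,None,fx=1.6,fy=1.6,interpolation=2))
cv2.imwrite('pics/v2.png',np.vstack(f))
E
```

```text
[0.5733 0.0886 0.3297] [[-0.9916  0.1294 -0.0009]
 [ 0.1294  0.9916  0.0008]
 [ 0.001   0.0006 -1.    ]] [ 0.0552  0.155   1.1399  0.0008  1.8476 -1.3855] 0.3295914578149916 [-0.5779  1.0734 -3.2353]
```

View pics/v2.png

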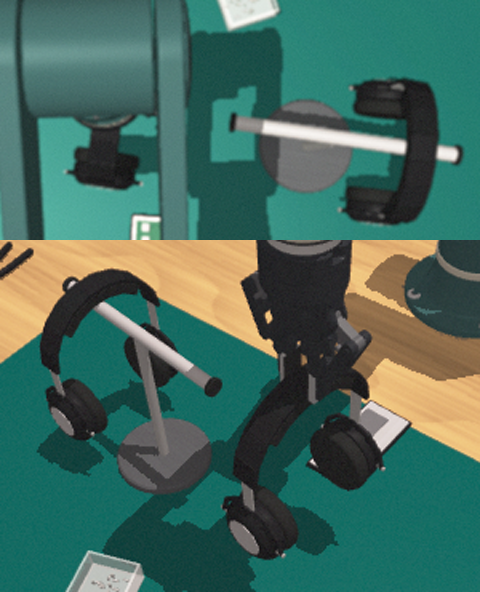

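The pair is held upright, with its cups at crop (258,525) and (350,450). The bar end is at (213,387), and everything else is where it was. I'll check the cup projections against the expected grasp offset and plan the approach.

```bash
python3 - <<'E'
from plan import *
p,R,s=cur(); M=R.as_matrix(); O=p+M[:,2]*.0246
for k in(1,-1): print('cup pred',proj('scene2',O+k*.07*M[:,0]+.145*M[:,2]))
print('seen (291,248) (348,203)')
u=np.array([.128,.992,0]); C=np.array([.545,-.172,0]); dn=down(np.pi-.128)
q,A=rows(C+.2*u+[0,0,.284],dn,8)
q,A=rows(C+.072*u+[0,0,.275],dn,8,q,A)
rows(C+.072*u+[0,0,.2585],dn,8,q,A)
E
```

```text
cup pred [347.4153 201.1076]
cup pred [292.4755 247.0691]
seen (291,248) (348,203)
-0.01 -0.13 0.1 -0 -0 -0; -0.01 -0.12 0.09 -0 -0 -0.01; -0.01 -0.13 0.1 -0 -0 -0; -0.01 -0.12 0.09 -0 -0 -0.01; -0.01 -0.13 0.1 -0.01 -0 -0; -0.01 -0.13 0.1 0 -0 -0.01; -0.01 -0.12 0.09 0 -0 -0; -0.01 -0.13 0.1 0 -0 -0.01
max 0.13 end [0.5703 0.0265 0.2838] err 0.0006106607247683392
-0 -0.27 0.02 0 -0 0; -0 -0.26 0.02 0 -0 0; -0 -0.27 0.01 0 -0 0; -0 -0.27 0.02 0 -0 0; -0 -0.26 0.02 0 -0 0; -0 -0.27 0.02 0 -0 0; -0 -0.27 0.02 0 -0 0; -0 -0.26 0.02 0 -0 0
max 0.27 end [ 0.554  -0.1003  0.2748] err 0.0006106607247683392
-0 -0 0.03 0 -0 0; -0 -0 0.04 0 -0 0; -0 -0 0.03 0 -0 0; -0 -0 0.04 0 -0 0; -0 -0 0.03 0 -0 0; -0 -0 0.03 0 -0 0; -0 -0 0.04 0 -0 0; -0 -0 0.03 0 -0 0
max 0.04 end [ 0.554  -0.1003  0.2586] err 0.0006106607247683392
```

>>> {"op": "servo_tool", "data": {
  "rows": "-0.01 -0.13 0.1 0 0 0; -0.01 -0.12 0.09 0 0 0; -0.01 -0.13 0.1 0 0 0; -0.01 -0.12 0.09 0 0 0; -0.01 -0.13 0.1 0 0 0; -0.01 -0.13 0.1 0 0 0; -0.01 -0.12 0.09 0 0 0; -0.01 -0.13 0.1 0 0 0"
}}

```text
time: 10.3
eef_pos: [0.5705, 0.0287, 0.2831]
eef_rot: [-0.204, -3.134, 0.001]
force: [-0.0, 0.3, -2.8]
finger_gap: 0.333
grip_force: 61.6
```

>>> {"op": "servo_tool", "data": {
  "rows": "0 -0.27 0.02 0 0 0; 0 -0.26 0.02 0 0 0; 0 -0.27 0.01 0 0 0; 0 -0.27 0.02 0 0 0; 0 -0.26 0.02 0 0 0; 0 -0.27 0.02 0 0 0; 0 -0.27 0.02 0 0 0; 0 -0.26 0.02 0 0 0"
}}

```text
time: 11.3
eef_pos: [0.5538, -0.0986, 0.2744]
eef_rot: [-0.204, -3.134, 0.001]
force: [-0.4, 0.1, -3.2]
finger_gap: 0.334
grip_force: 61.6
```

>>> {"op": "servo_tool", "data": {
  "rows": "0 0 0.03 0 0 0; 0 0 0.03 0 0 0; 0 0 0.03 0 0 0; 0 0 0.03 0 0 0; 0 0 0.03 0 0 0; 0 0 0.03 0 0 0; 0 0 0.02 0 0 0; 0 0 0 0 0 0"
}}

```text
time: 12.3
eef_pos: [0.5539, -0.0975, 0.2624]
eef_rot: [-0.204, -3.133, 0.001]
force: [0.0, -0.4, -2.7]
finger_gap: 0.334
grip_force: 61.6
```

Not in contact yet. I'll go down 1 mm per row and watch the force.

>>> {"op": "servo_tool", "data": {
  "rows": "0 0 0.02 0 0 0; 0 0 0.02 0 0 0; 0 0 0.02 0 0 0; 0 0 0 0 0 0; 0 0 0 0 0 0; 0 0 0 0 0 0; 0 0 0 0 0 0; 0 0 0 0 0 0"
}}

```text
time: 13.3
eef_pos: [0.5539, -0.0975, 0.259]
eef_rot: [-0.204, -3.134, 0.001]
force: [-0.5, -0.4, -0.8]
finger_gap: 0.329
grip_force: 61.6
```

>>> {"op": "servo_tool", "data": {
  "rows": "0 0 0.015 0 0 0; 0 0 0 0 0 0; 0 0 0 0 0 0; 0 0 0 0 0 0; 0 0 0 0 0 0; 0 0 0 0 0 0; 0 0 0 0 0 0; 0 0 0 0 0 0"
}}

```text
time: 14.3
eef_pos: [0.554, -0.0975, 0.2589]
eef_rot: [-0.204, -3.135, 0.001]
force: [-3.5, -0.1, 5.3]
finger_gap: 0.331
grip_force: 62.5
```

```bash
python3 - <<'E'
from plan import *
f=[]
for n,(u,v,w,h) in (('top',(330,190,220,130)),('scene',(130,60,220,200))):
    snap(n,n+'3'); im=cv2.imread(f'pics/{n}3.png')[v:v+h,u:u+w]; f.append(cv2.resize(im,None,fx=1.8,fy=1.8,interpolation=2))
cv2.imwrite('pics/v3.png',np.vstack(f)); print(robot.state()['force'])
E
```

```text
[-2.5627  0.861   5.1585]
```

View pics/v3.png

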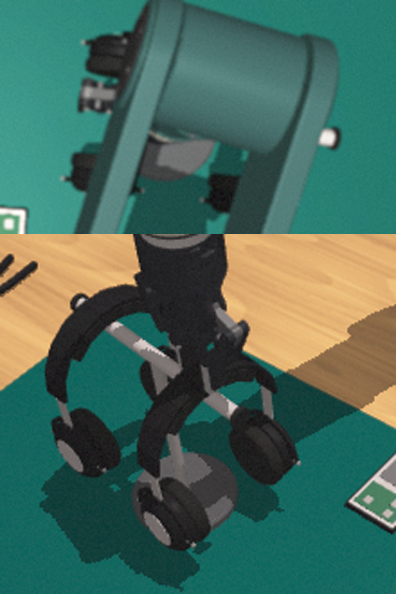

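The crown sits on the bar at about (215,370), one cup each side, and the other pair is untouched. The implied origin height is 0.234 m, which matches the bar top. I'll release and retreat straight up.

>>> {"op": "servo_tool", "data": {
  "rows": "0 0 0 0 0 0; 0 0 0 0 0 0; 0 0 0 0 0 0; 0 0 0 0 0 0; 0 0 0 0 0 0; 0 0 0 0 0 0; 0 0 0 0 0 0; 0 0 0 0 0 0",
  "gripper": 0.3
}}

```text
time: 15.4
eef_pos: [0.554, -0.0975, 0.258]
eef_rot: [-0.204, -3.134, 0.001]
force: [-0.6, 0.8, 0.2]
finger_gap: 0.651
grip_force: 0.0
```

>>> {"op": "servo_tool", "data": {
  "rows": "0 0 -0.1 0 0 0; 0 0 -0.15 0 0 0; 0 0 -0.2 0 0 0; 0 0 -0.3 0 0 0; 0 0 -0.4 0 0 0; 0 0 -0.5 0 0 0; 0 0 -0.4 0 0 0; 0 0 -0.2 0 0 0"
}}

```text
time: 16.4
eef_pos: [0.5543, -0.0975, 0.3961]
eef_rot: [0.203, 3.132, -0.002]
force: [0.5, -0.1, 0.3]
finger_gap: 0.651
grip_force: 0.0
```

>>> {"op": "servo_tool", "data": {
  "rows": "0 0.4 0 0 0 0; 0 0.6 0 0 0 0; 0 0.6 0 0 0 0; 0 0.6 0 0 0 0; 0 0.6 0 0 0 0; 0 0.4 0 0 0 0; 0 0 0 0 0 0; 0 0 0 0 0 0"
}}

```text
time: 17.4
eef_pos: [0.5789, 0.0923, 0.3928]
eef_rot: [-0.204, -3.133, 0.002]
force: [0.0, -0.2, -0.2]
finger_gap: 0.654
grip_force: 0.0
```

```bash
python3 - <<'E'
from plan import *
f=[]
for n,(u,v,w,h) in (('top',(280,130,270,190)),('scene',(130,60,270,180))):
    snap(n,n+'4'); im=cv2.imread(f'pics/{n}4.png')[v:v+h,u:u+w]; f.append(cv2.resize(im,None,fx=1.6,fy=1.6,interpolation=2))
cv2.imwrite('pics/v4.png',np.vstack(f)[:600]); print(robot.state()['force'])
E
```

```text
[0.6883 0.1567 0.7992]
```

View pics/v4.png

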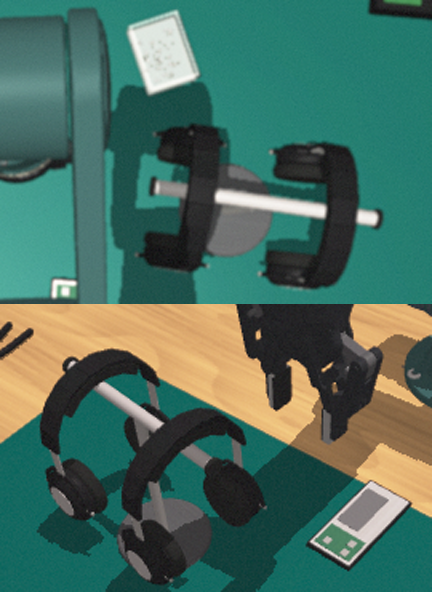

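The pair hangs square on the empty arm, at about (203,195) in the top crop, and the gripper is clear. I'll confirm it's still, then hand in.

```bash
python3 - <<'E'
from plan import *
a=cv2.imread('pics/scene4.png').astype(int)
for i in range(6): c=robot.camera('scene')
b=c['pixels'][:,:,::-1].astype(int); d=np.abs(a-b).max(2)[60:250,130:310]; print((d>40).sum())
O=np.array([.5539,-.0975,.234]);M=down(np.pi-.128).as_matrix()
print([proj('scene4',O+k*.07*M[:,0]+.145*M[:,2]) for k in(1,-1)],'seen',(130+152/1.6,60+(550-304)/1.6),(130+232/1.6,60+(493-304)/1.6))
if (d>40).sum()<30: print(robot.finish_job())
E
```

```text
53
[array([277.3474, 177.5568]), array([225.9271, 216.1907])] seen (225.0, 213.75) (275.0, 178.125)
```

```bash
python3 - <<'E'
from plan import *
g=lambda: cv2.cvtColor(robot.camera('scene')['pixels'],cv2.COLOR_RGB2GRAY).astype(np.float32)
F=[g() for _ in range(8)]
for (r,n) in (((185,245,200,250),'cup1'),((150,205,255,300),'cup2'),((350,420,200,260),'still')):
    s=lambda im: im[r[0]:r[1],r[2]:r[3]]
    print(n,[np.round(cv2.phaseCorrelate(s(F[0]),s(f))[0],2).tolist() for f in F[1:]], [int((abs(s(F[0])-s(f))>20).sum()) for f in F[1:]])
E
```

```text
cup1 [[-0.01, 0.0], [0.01, -0.02], [0.02, 0.02], [0.01, 0.03], [-0.06, 0.08], [0.0, 0.11], [0.0, 0.07]] [0, 0, 1, 2, 2, 2, 2]
cup2 [[0.42, -0.02], [0.39, -0.07], [0.38, -0.02], [0.41, -0.1], [0.42, -0.1], [0.54, 0.05], [0.43, 0.03]] [0, 0, 1, 1, 1, 1, 1]
still [[0.0, 0.04], [0.01, 0.02], [0.02, 0.04], [0.08, -0.03], [0.01, 0.04], [0.04, 0.07], [0.06, 0.07]] [0, 0, 0, 0, 0, 0, 0]
```

```bash
python3 -c "
from cell import robot
print(robot.finish_job())"
```

```text
the job is handed in; nothing more can be done
None
```

The repaired headphones are hanging square and still on the stand's empty arm, the other pair and the bench items look untouched in the pictures, and the job was handed in about 18 s into the 45 s limit; no verdict came back.

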